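# Lock a ukulele mould with its safety bolt

## Robot

A 6-joint arm with a two-finger parallel gripper is mounted at the origin on the work surface. World frame = base frame: x ahead of the robot, y to its left, z up, the work surface at z = 0. Lengths are in m, angles in rad, forces in N, time in s.
With the tool pointing down it reaches from about 0.325 to 0.85 m from the base axis. Payload 15.5 kg.
Tool frame: the origin (TCP) lies midway between the tips of the shut fingers; the grasp point (between the pads) lies r.pinch_z behind it (r.pinch_z is the distance from the TCP to the grasp point, in m); z points along the fingers, y is the line along which they close (so a half turn about z gives the same grasp; the last joint's range is limited). The gripper opens to 91 mm and grips with 3 to 60 N. Pads are 32 mm wide; open, the fingers measure 118 mm over their backs; the gripper's body (76 mm by 178 mm) begins 60 mm behind the grasp point.
Start: joints at [1.046, 0.494, 1.345, -0, 1.302, -0.096], TCP at [0.26, 0.568, 0.214] pointing down, gripper open.
Joint ranges: [-2.91, 2.91], [-0.82, 2.16], [0.22, 2.67], [-1.22, 4.37], [0.12, 2.79], [-3.08, 3.08]. Speed limits (rad/s): [1.89, 1.89, 2.57, 3.01, 3.01, 3.01].

## Interface

Orientations are given as a unit quaternion [x, y, z, w].
In Python, from workcell import r, planner, readout, eyes gives the robot as it stands. The module is installed in compiled form; this text tells all that it offers. Calls block until the motion is done:
- r.move_to(position, orientation): joint-space move of the TCP to a pose.
- r.move_l(position, feed=0.15, rot=None): straight line of the TCP; rot=None keeps the orientation; feed is the mean speed in m/s.
- r.movej(angles): joint-space move.
- r.open_gripper() and r.clamp(grip_force=None): open the fingers fully, or close them until they stop; grip_force is the grip in N (None keeps the last).
- r.pause(seconds).
- planner.inverse_kinematics(position, orientation): joint angles nearest the present ones, or None.
- readout.get_state(): the state.
- eyes.camera(name): name is "scene" or "top" or "wrist"; returns a dict with "img" (400x640x3 uint8, red, green, blue), "camera_matrix" (3x3 intrinsics, pixels), "k1" (the pictures are not rectified: a ray, as slopes to the right and down, at radius r is drawn at 1 + k1 r^2 times it, then the intrinsics apply), "camera_from_world" (4x4, takes a point from world to camera coordinates). Camera axes: x right, y up, looking along -z (the intrinsics and any distortion apply to the point x, -y, -z); pixel columns grow to the right and rows downward; lengths in m; the calibration is good to about 2 mm. A picture is of the moment at which its call begins. There is no depth.
A pose or a line that the arm cannot do raises r.PlanningError and nothing moves.
- r.job_done(): hands the job in; it is judged then, once.
The state is a dict: "time": time; "joint_positions": joint angles; "joint_velocities": joint speeds; "tau": joint torques, N m; "ee_pos": TCP position; "tool_rot": TCP orientation; "force": force on the tool from outside, world axes, zero at the start; "torque": the same for the moment, N m; "finger_gap": opening from 0.0 (shut) to 1.0 (fully open); "finger_force": force on a finger pad.
Only numpy, scipy, OpenCV 4.12 (cv2) and the standard library are available. Lean on these libraries where they do the work, as an engineer would, in place of code of your own. Each camera call takes 0.05 s, during which the arm holds its last target. There are 200 camera calls.

## Task

Lock the ukulele mould to its workboard: with one fingertip press the yellow spring catch bar down and keep it down while the other fingertip pushes the red upright lug of the bolt towards the mould until the bolt is fully home in the neck block. Then take the hand away so that the catch springs up again and locks the bolt. Only press and push, do not grasp anything, and leave the tools and other things on the bench where they are.

Things in the scene. Friction and masses are not known exactly. Their poses are not given: they have to be found in the camera images.
- jig: Plywood board fixed to the bench, 240 (x) x 490 (y) x 18 mm, with a 58 mm high wooden ukulele mould at its +y end and the bolt near its -y end. Origin: on the bench surface under the bolt's axis, 95 mm from the -y edge. Flat; yaw varies. The bolt lies along the board's y at x = 0 and goes home to +y, into the mould's neck block (near face at y = 100 mm). The catch lies at x = -48 mm.
- bolt (a joint): Bolt travel along the board's +y, m: 0 drawn back, 0.058 home at its stop; starts at 0 to 0.008. About 2 N of friction; stays where left. While the catch is up it blocks the bolt beyond 0.013; let up half-way it drops in and blocks at 0.029 to 0.037. It can rise fully again only with the bolt beyond 0.053.
- bolt_push (a point): Centre of the face to push on the red upright lug of the bolt; it looks away from the mould (board's -y). Lug 24 mm wide (x), 10 mm thick (y); this point is 66 mm above the bench, the lug's top 82 mm, the flat bolt under it 42 mm, two straps over the bolt 45 mm. Moves with the bolt; at board y = -20 mm when the bolt reads 0.
- catch (a joint): How far the yellow catch bar is pressed down, m: 0 up, 0.012 at its bottom stop. The bolt is free when it is pressed 0.007 or more. Its spring pushes up with about 2 N at the top, 6 N at the bottom. It moves straight down wherever along it one presses.
- catch_top (a point): Centre of the top of the yellow steel catch bar, 130 mm long (board's y, -70 to +60 mm), 30 mm wide (x), parallel to the bolt, centre lines 48 mm apart; 64 mm above the bench when up, 52 mm at the bottom stop. It does not move along with the bolt: a fingertip holding it down can slide along it.
- plane_small: Small brass finger plane with a round dark wooden knob, 60 x 26 mm, 46 mm high, loose on the board on the side of the bolt away from the catch; origin under its centre. Leave alone.
- plane_big: Larger brass finger plane, 75 x 33 mm, 58 mm high, loose on the board inside the mould; origin under its centre. Leave alone.
- glue_jar: Closed jar with orange cap, 58 mm across, 85 mm high, on the bench beyond the board; origin under its centre. Leave alone.
- spool_clamp: Turned wooden spool clamp standing upright, 40 mm across, 88 mm high, beyond the board; origin under its centre. Leave alone.
- sanding_block: Cork sanding block 105 x 60 mm, 29 mm high, on the bench off the board's -y end; origin under its centre. Leave alone.
- chisel: Wood-handled chisel lying on the bench, 220 mm long, 26 mm high; origin underneath the ferrule, blade to its +x. Leave alone.
- try_square: Small try square lying flat on the bench beyond the board: stock 80 x 16 x 16 mm, blade 110 mm long; origin under the stock's centre. Leave alone.

How it is judged:
By the outcome, as a careful person would: the job done as asked, in the order asked, and still so for the second after the job is handed in, with the robot touching nothing.
It also fails if it takes over 32 s, if anything falls off the work surface, if the arm or the gripper's body presses on something with over 40 N, if the wrist force passes 120 N, or if a joint passes its speed limit or range.

## Working session

There is one attempt and no reset: what is moved stays moved. The work goes in short steps, each a Python script; the robot and the scene stay as the last script left them, time stands still between calls to the robot, and variables do not carry over. Pictures are saved under pics/ and viewed, at most 10 in all, crops included, and the job is handed in when it is done.

```bash
mkdir -p pics; cat > h.py <<'E'
import numpy as np, cv2
from workcell import r, planner, readout, eyes
def ray(c,px):
    K=c["camera_matrix"]; u=np.array([[px]],float).reshape(1,1,2)
    p=cv2.undistortPoints(u,K,np.array([c["k1"],0,0,0.]),None,None,(3,50,1e-10)) if 0 else cv2.undistortPoints(u,K,np.array([c["k1"],0,0,0.]))
    x,y=p[0,0]; T=np.linalg.inv(c["camera_from_world"])
    return T[:3,3], T[:3,:3]@np.array([x,-y,-1.])
def onz(c,px,z):
    o,d=ray(c,px); return o+d*(z-o[2])/d[2]
def proj(c,P):
    q=c["camera_from_world"]@np.append(P,1); x,y=q[0]/-q[2],-q[1]/-q[2]
    s=1+c["k1"]*(x*x+y*y); k=c["camera_matrix"]@[x*s,y*s,1]; return k[:2]
def save(c,n): cv2.imwrite(f"pics/{n}.png",c["img"][:,:,::-1])
def blobs(c,lo,hi,amin=40):
    h=cv2.cvtColor(c["img"],cv2.COLOR_RGB2HSV); m=cv2.inRange(h,np.array(lo),np.array(hi))
    cs,_=cv2.findContours(m,cv2.RETR_EXTERNAL,cv2.CHAIN_APPROX_NONE)
    return sorted([x for x in cs if cv2.contourArea(x)>amin],key=cv2.contourArea)[::-1]
E
python3 - <<'E'
from h import *
for n in("top","scene"):
    c=eyes.camera(n); save(c,n+"0")
    T=np.linalg.inv(c["camera_from_world"]); print(n,T[:3,3],c["k1"],c["camera_matrix"][0,0])
    for nm,lo,hi in(("yel",(22,120,100),(34,255,255)),("red",(0,150,80),(7,255,255))):
        for b in blobs(c,lo,hi)[:4]: print(nm,cv2.contourArea(b),cv2.minAreaRect(b))
print(r.pinch_z,readout.get_state())
E
```

```text
top [ 0.30426424 -0.08608553  1.31234944] -0.10724875508265438 488.54612783687537
yel 541.0 ((329.84063720703125, 237.4454345703125), (50.81694412231445, 12.026898384094238), 7.594643592834473)
scene [ 1.15713096 -0.20397194  0.76042895] 0.028839814835444663 438.8571749311966
yel 365.5 ((297.29010009765625, 171.9914093017578), (10.230945587158203, 57.27937316894531), 86.00909423828125)
red 61.5 ((296.7970275878906, 188.47030639648438), (19.40322494506836, 4.278659820556641), 84.2894058227539)
0.0188 {'time': 0.1, 'joint_positions': array([ 1.04548656e+00,  4.94162931e-01,  1.34599938e+00,  1.92621773e-05,
        1.30249946e+00, -9.54910400e-02]), 'joint_velocities': array([-0.00210666, -0.00154922, -0.00331691,  0.00150803,  0.00112487,
       -0.00018485]), 'tau': array([ 1.61779190e-03, -8.80238771e+01, -3.82539761e+01,  7.06595485e-02,
        4.83891636e-02,  9.39408295e-06]), 'ee_pos': array([0.26027377, 0.56789237, 0.21339549]), 'tool_rot': array([ 2.13261345e-01,  9.76995042e-01, -5.06178939e-04, -1.72117690e-04]), 'force': array([-1.03578736,  0.64874212, -0.19035049]), 'torque': array([ 0.03524887, -0.01863125,  0.06033697]), 'finger_force': 0.0, 'finger_gap': 1.00341908133659}
```

View pics/top0.png

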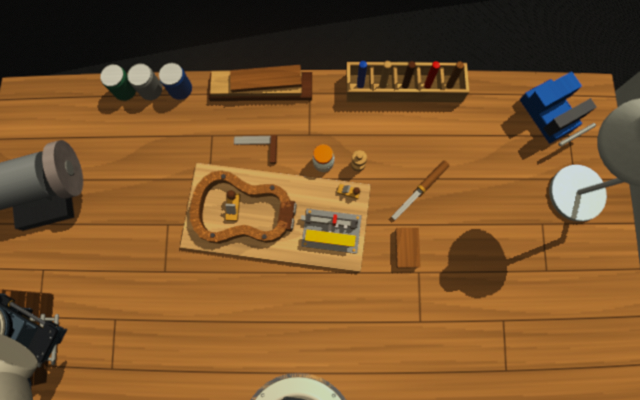

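View pics/scene0.png

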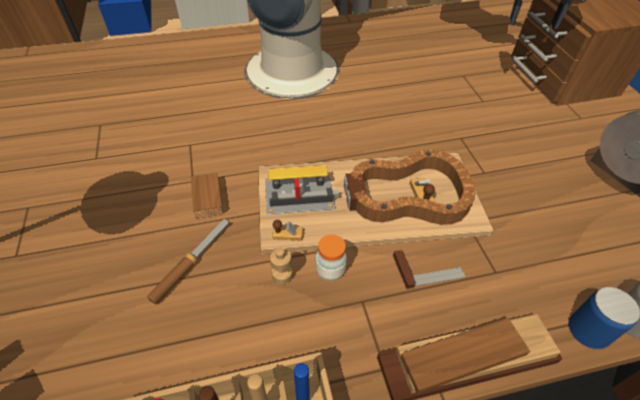

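The top view shows the yellow bar at (330,238), tilted about 7.6°, with the red lug at about (335,220). Board +y runs to the left of the image and the mould is on the left. The gripper can only be fully open (tips about 104 mm apart) or shut (27 × 32 mm over both tips). The gap between the bar and the lug is 21 mm, so shut fingers turned about 25° will reach both. I'll estimate the pose, then move above it for a close look.

```bash
cat >> h.py <<'E'
from scipy.spatial.transform import Rotation as R
def quat(ang):  # tool z down, tool y at world angle ang
    f=(ang+np.pi/2)/2; return np.array([np.cos(f),np.sin(f),0,0])
def bar(c,z=.064,amin=200):
    b=blobs(c,(22,120,100),(34,255,255),amin)[0]
    w=np.array([onz(c,p[0],z)[:2] for p in b])*1000
    (cx,cy),(a,d),t=cv2.minAreaRect(w.astype(np.float32)); 
    bx=cv2.boxPoints(((cx,cy),(a,d),t)); e=[bx[1]-bx[0],bx[2]-bx[1]]; e=max(e,key=np.linalg.norm); e=e*np.sign(e[1])
    return np.array([cx,cy])/1000,np.arctan2(-e[0],e[1]),sorted((a,d))
E
python3 - <<'E'
from h import *
for n in("top","scene"):
    c=eyes.camera(n); print(n,bar(c))
    if n=="top": C,yaw,_=bar(c)
    if n=="scene":
        b=blobs(c,(0,150,80),(7,255,255))[0]; 
        print("lug",onz(c,b.reshape(-1,2).mean(0),.07))
ex=np.array([np.cos(yaw),np.sin(yaw)]); ey=np.array([-ex[1],ex[0]])
O=C+.048*ex+.005*ey; print("O",O,np.degrees(yaw))
ang=yaw-np.radians(25)
p=O-.0225*ex-.10*ey
for a in(ang,ang+np.pi):
  for z in(.25,.054): print(planner.inverse_kinematics([*p,z],quat(a)))
r.clamp(5); print(readout.get_state()["time"])
r.move_to([*p,.25],quat(ang)); s=readout.get_state(); print(s["time"],s["ee_pos"],s["finger_gap"])
c=eyes.camera("wrist"); save(c,"w1"); print(bar(c))
E
```

```text
top (array([ 0.48787802, -0.08442124]), np.float32(-0.13286342), [31.264314651489258, 130.7779083251953])
scene (array([ 0.4918992 , -0.08367475]), np.float32(-0.12736997), [31.332368850708008, 125.56243133544922])
lug [ 0.54443976 -0.09563245  0.07      ]
O [ 0.53611734 -0.08582401] -7.6125126
[-4.60795699e-01  3.27654138e-01  1.52150621e+00 -4.44089210e-16
  1.29243230e+00  1.08400031e-01]
[-4.60795699e-01  5.82613498e-01  1.73815484e+00 -4.44089210e-16
  8.20824320e-01  1.08400031e-01]
[-4.60795699e-01  3.27654138e-01  1.52150621e+00 -4.44089210e-16
  1.29243230e+00 -3.03319262e+00]
[-4.60795699e-01  5.82613498e-01  1.73815484e+00 -4.44089210e-16
  8.20824320e-01 -3.03319262e+00]
1.5583
4.3333 [ 0.50078339 -0.18137701  0.24996671] 0.004460405425324412
(array([ 0.48995209, -0.08275886]), np.float32(-0.1280123), [29.930484771728516, 129.119873046875])
```

View pics/w1.png

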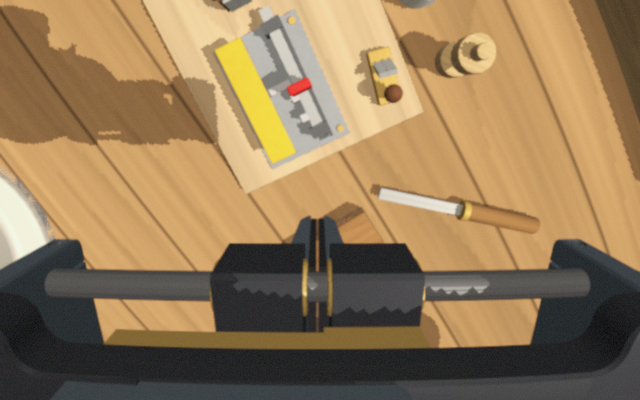

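The wrist view shows the bar from (232,47) to (284,160), the red lug at (300,87), and the straps across the bolt. The shut fingers taper to a tip near (317,225). I need the tip's true width, so I'll enlarge the tip and the lug area with projected reference points.

```bash
python3 - <<'E'
from h import *
c=eyes.camera("wrist"); s=readout.get_state(); Rm=R.from_quat(s["tool_rot"]).as_matrix(); t=s["ee_pos"]
im=c["img"][:,:,::-1].copy()
a=cv2.resize(im[190:270,257:377],None,fx=5,fy=5,interpolation=cv2.INTER_CUBIC)
for dx in(-.016,0,.016):
  for dy in(-.0135,0,.0135):
    u=proj(c,t+Rm@[dx,dy,0]); print(dx,dy,u); cv2.circle(a,tuple(int(v) for v in (u-[257,190])*5+2),3,(0,0,255),-1)
b=cv2.resize(im[0:180,200:360],(355,400),interpolation=cv2.INTER_CUBIC)
o=np.zeros((400,960,3),np.uint8); o[:,:600]=a; o[:,605:]=b
cv2.imwrite("pics/w1c.png",cv2.resize(o,(800,333)))
b=blobs(c,(0,150,80),(7,255,255))[0].reshape(-1,2)
w=np.array([onz(c,p,.082)[:2] for p in b])
C,yaw,_=bar(c); ex=np.array([np.cos(yaw),np.sin(yaw)]); ey=np.array([-ex[1],ex[0]])
l=(w-C)@np.array([ex,ey]).T; print("lug rel bar centre at z82",l.min(0),l.max(0))
E
```

```text
-0.016 -0.0135 [291.51405736 270.56917791]
-0.016 0 [315.11354655 270.5956878 ]
-0.016 0.0135 [338.71519041 270.56999845]
0 -0.0135 [290.87293553 244.84912125]
0 0 [315.06977265 244.86698957]
0 0.0135 [339.26894143 244.84907629]
0.016 -0.0135 [290.22263713 217.77331463]
0.016 0 [315.0254619  217.78115459]
0.016 0.0135 [339.83081877 217.77221745]
lug rel bar centre at z82 [ 0.03615381 -0.01137094] [ 0.05851538 -0.0012543 ]
```

View pics/w1c.png

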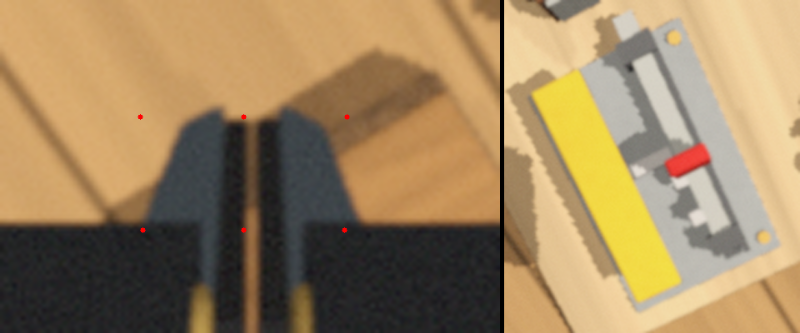

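The tips are narrower than the text implies: about 18 mm over both, 32 mm wide, chamfered. So I'll put the 32 mm width across the bar and the lug, with the closing line along board y. Leaning the tool back 15° makes the rear finger lowest, so it presses the catch while the raised front finger pushes the lug. The lug's back face is at board y ≈ −16 mm, so the bolt reads about 4 mm. I'll approach now and check from near.

```bash
cat >> h.py <<'E'
C=np.array([.4899,-.0830]); YAW=-.129
EX=np.array([np.cos(YAW),np.sin(YAW)]); EY=np.array([-EX[1],EX[0]])
def J(x,y,z):  # jig mm -> world
    return np.array([*(C+(x+48)/1000*EX+(y+5)/1000*EY),z/1000])
def ROT(cw=13,tilt=15):
    a=YAW+np.pi/2-np.radians(cw); t=np.radians(tilt)
    h=np.array([np.cos(a),np.sin(a),0]); up=np.array([0,0,1.])
    y=np.cos(t)*h+np.sin(t)*up; z=-(np.cos(t)*up-np.sin(t)*h); x=np.cross(y,z)
    return R.from_matrix(np.array([x,y,z]).T).as_quat()
def jig(p): d=p[:2]-C; return np.array([d@EX*1000-48,d@EY*1000-5,p[2]*1000])
def st():
    s=readout.get_state(); f=s["force"]; print("t %.2f"%s["time"],"jig",jig(s["ee_pos"]).round(1),"F jig",np.round([f[:2]@EX,f[:2]@EY,f[2]],1)); return s
E
python3 - <<'E'
from h import *
q=ROT()
print(planner.inverse_kinematics(J(-22.5,-45,110),q),planner.inverse_kinematics(J(-22.5,27,55),q))
r.move_to(J(-22.5,-45,110),q); st()
r.move_l(J(-22.5,-45,75)); st()
c=eyes.camera("wrist"); save(c,"w2"); print(bar(c)); b=eyes.camera("scene"); 
a=cv2.resize(b["img"][110:240,200:400,::-1],(800,520),interpolation=cv2.INTER_CUBIC); cv2.imwrite("pics/s2.png",a)
E
```

```text
[-0.53061805  0.50348823  1.72675726  0.31173063  0.98093463 -1.92891358] [-0.39761847  0.57819825  1.80839964  0.3684472   0.80089939 -1.87652343]
t 6.28 jig [-22.3 -45.  110.2] F jig [ 0.3  0.8 -1. ]
t 6.66 jig [-22.7 -44.9  75. ] F jig [ 0.2 -0.   0.7]
(array([ 0.48886548, -0.08314756]), np.float32(-0.13090329), [30.134660720825195, 129.13427734375])
```

View pics/w2.png

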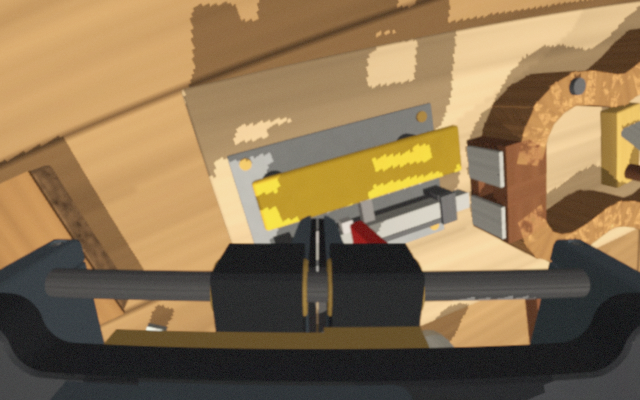

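View pics/s2.png

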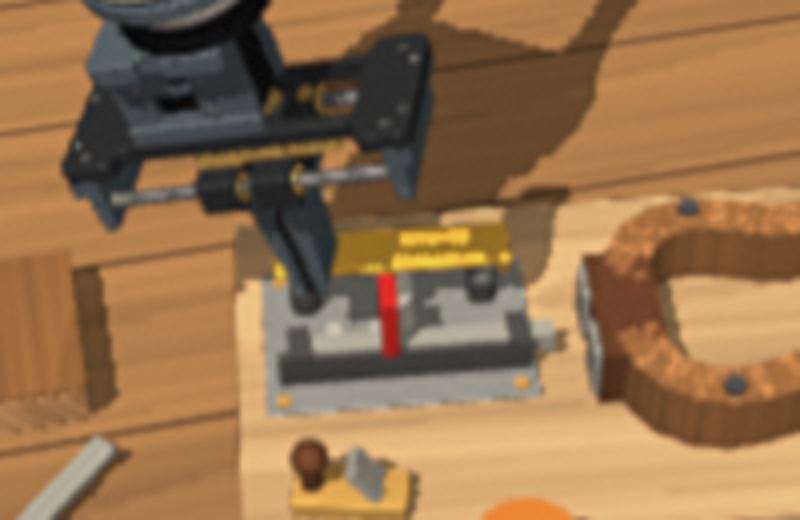

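The tip sits behind the red lug and spans the bar's inner edge (wrist view near (315,220)), and the pose agrees within 1 mm. Now I'll press.

```bash
python3 - <<'E'
from h import *
for z in(66,60,55):
    r.move_l(J(-23.3,-45,z),.06); r.pause(.1); st()
b=eyes.camera("scene"); w=eyes.camera("wrist"); print(bar(w,.054))
o=np.hstack([cv2.resize(b["img"][140:215,230:350,::-1],(480,300),interpolation=cv2.INTER_CUBIC),cv2.resize(w["img"][100:260,230:400,::-1],(319,300),interpolation=cv2.INTER_CUBIC)]); cv2.imwrite("pics/s3.png",o)
E
```

```text
t 7.16 jig [-23.4 -45.   66.1] F jig [ 0.3 -0.5 -0.2]
t 7.51 jig [-23.2 -45.   60. ] F jig [ 1.  -0.6  3.3]
t 7.86 jig [-23.1 -45.1  55.2] F jig [-0.2 -0.1  6.3]
(array([ 0.48889499, -0.08333746]), np.float32(-0.13076662), [29.741334915161133, 128.80810546875])
```

View pics/s3.png

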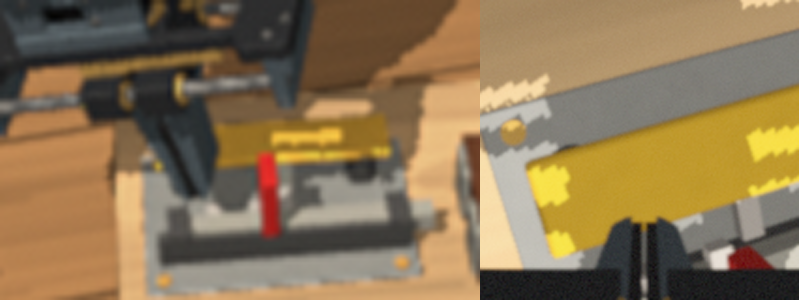

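The catch is down: 6.3 N agrees with about 10 mm of spring travel, and the tip overlaps the bar. Next I'll push along the board while holding that height, watching the force.

```bash
python3 - <<'E'
from h import *
y=-45
for y in(-30,-15,0,12,20,23):
    r.move_l(J(-23,y,54.8),.05); s=st(); f=s["force"]
    if np.hypot(*f[:2])>15 or f[2]<2: print("stop"); break
b=eyes.camera("scene"); w=eyes.camera("wrist")
o=np.hstack([cv2.resize(b["img"][140:215,230:350,::-1],(480,300),interpolation=cv2.INTER_CUBIC),cv2.resize(w["img"][100:260,230:400,::-1],(319,300),interpolation=cv2.INTER_CUBIC)]); cv2.imwrite("pics/s4.png",o)
E
```

```text
t 8.41 jig [-22.8 -29.9  55.1] F jig [1.5 0.2 6. ]
t 8.86 jig [-22.6 -15.   55.2] F jig [1.5 0.2 6.1]
t 9.31 jig [-22.7   0.   55.1] F jig [ 1.7 -0.9  5.6]
t 9.70 jig [-22.7  12.   55.1] F jig [ 0.  -0.3  5.7]
t 10.01 jig [-22.7  20.   55.1] F jig [ 0.7 -0.6  5.8]
t 10.26 jig [-22.6  22.7  55.1] F jig [ 1.3 -2.5  5.1]
```

View pics/s4.png

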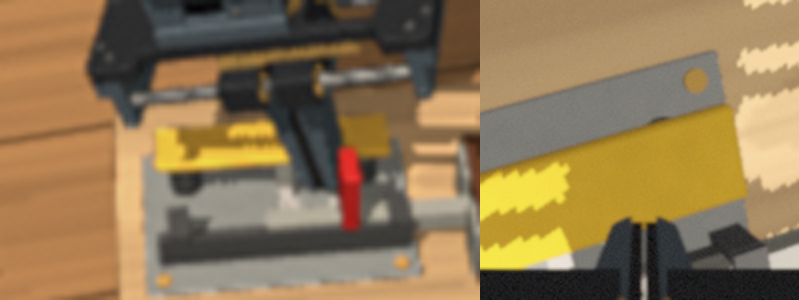

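The lug has moved with the fingertip, to about (348,188) in the crop, and the bolt is in the neck block. I'll push on in 1 mm steps until the stop is felt.

```bash
python3 - <<'E'
from h import *
for y in np.arange(24,36,1.):
    r.move_l(J(-23,y,54.8),.02); r.pause(.1); s=st(); f=s["force"]
    if f[:2]@EY<-12 or f[2]<2: print("stop"); break
w=eyes.camera("scene"); b=blobs(w,(0,150,80),(7,255,255),20)[0].reshape(-1,2)
for z in(.07,): print("lug",jig(onz(w,b.mean(0),z)))
cv2.imwrite("pics/s5.png",cv2.resize(w["img"][140:215,230:350,::-1],(480,300),interpolation=cv2.INTER_CUBIC))
E
```

```text
t 10.71 jig [-22.6  23.5  55.1] F jig [-0.3 -5.2  5.4]
t 11.06 jig [-22.6  24.5  55.1] F jig [-0.2 -5.1  5.6]
t 11.41 jig [-22.6  25.5  55.1] F jig [ 0.2 -5.9  5.7]
t 11.76 jig [-22.6  26.4  55.1] F jig [-0.4 -5.1  5.3]
t 12.11 jig [-22.6  27.5  55.1] F jig [-0.3 -5.   5.7]
t 12.46 jig [-22.6  28.5  55.1] F jig [-0.9 -5.7  5.2]
t 12.81 jig [-22.6  29.5  55.1] F jig [-0.2 -5.1  5.5]
t 13.16 jig [-22.6  30.5  55.1] F jig [ 0.3 -5.8  5.3]
t 13.51 jig [-22.6  31.5  55.1] F jig [-0.4 -5.1  5.8]
t 13.86 jig [-22.5  32.4  55.1] F jig [-0.8 -5.6  6.2]
t 14.21 jig [-22.5  33.3  55.1] F jig [-0.7 -6.1  5.8]
t 14.56 jig [-22.4  33.8  55.1] F jig [ -1.1 -13.4   6.7]
stop
lug [ 6.47006534 42.57553506 70.        ]
```

View pics/s5.png

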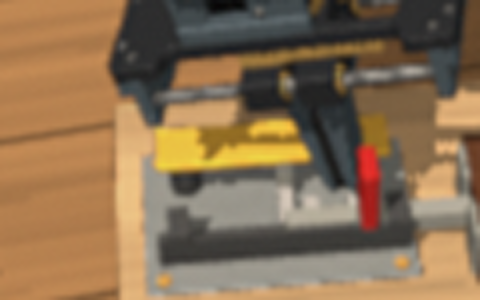

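The force jumped from 5–6 N to 13 N, and the lug centre is at board y ≈ 42.6 mm (43 when home), so the bolt is at its stop. I'll ease back 3 mm, lift away and check.

```bash
python3 - <<'E'
from h import *
r.move_l(J(-23,30.5,54.8),.03); st()
r.move_l(J(-24,24,75),.06); st()
r.move_l(J(-40,-20,170),.15); r.move_l(J(-110,-120,200),.2); r.pause(.3); st()
w=eyes.camera("scene"); t=eyes.camera("top")
b=blobs(w,(0,150,80),(7,255,255),20)[0].reshape(-1,2); print("lug",jig(onz(w,b.mean(0),.07)))
for z in(.064,.052): print(z,[ (jig(np.append(bar(c,z,100)[0],z)).round(1),np.round(bar(c,z,100)[2],1)) for c in(t,w)])
cv2.imwrite("pics/s6.png",np.hstack([cv2.resize(w["img"][130:240,230:390,::-1],(400,300),interpolation=cv2.INTER_CUBIC),cv2.resize(t["img"][150:285,180:380,::-1],(400,300),interpolation=cv2.INTER_CUBIC)]))
E
```

```text
t 14.91 jig [-22.9  30.5  55.1] F jig [-0.6 -0.4  4.9]
t 15.41 jig [-24.   23.8  75.3] F jig [-0.2  0.1  0.4]
t 17.34 jig [-109.8 -119.4  199.8] F jig [-0.5 -0.7 -0.8]
lug [ 7.19230237 42.12680604 70.        ]
0.064 [(array([-50. ,  -6.5,  64. ]), array([ 31. , 131.2])), (array([-46.2,  -5. ,  64. ]), array([ 31.4, 126.3]))]
0.052 [(array([-48.2,  -6.2,  52. ]), array([ 31.3, 132.5])), (array([-57.8,  -4.5,  52. ]), array([ 32. , 128.5]))]
```

View pics/s6.png

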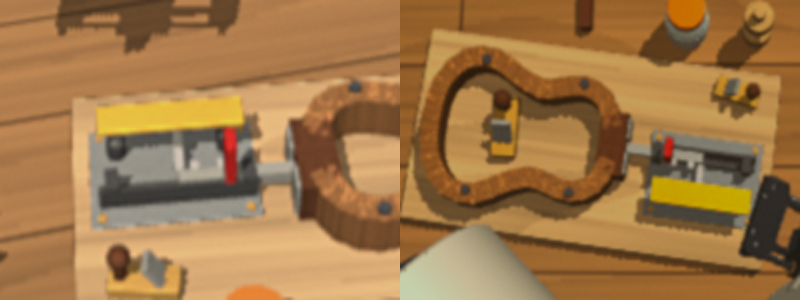

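The bolt is in the neck block, with the lug home. The bar's scene position matches the one before the press (x about −46 at 64 mm in both), so the catch is fully up. The planes look undisturbed and the robot is clear.

```bash
python3 -c "
from h import *
print(r.job_done())"
```

```text
the job is handed in; nothing more can be done
None
```

The bolt is fully home in the neck block, the catch has sprung back up to lock it, the hand is clear, and the job was handed in at about 17.5 s of the 32 s allowed.

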